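# Stir the drying beads

### The job

The three spent orange drying beads lie bunched together in the pot. Take the stirring rod by its red handle and, with its foot down near the bottom among the beads, stir round clockwise (seen from above) at about half the pot's radius for at least two full turns, and carry on stirring, any way round, until the orange bunch is broken up: some two of the three must end at least 60 mm apart, centre to centre (more than two bead widths, so that they no longer lie together even in a row). Keep all the beads in the pot, do not touch them with the gripper, then stand the rod upright and gently back on its coaster and leave the other things on the bench where they are.

Things in the scene. Friction and masses are not known exactly. Their poses are not given: they have to be found in the camera images.
- pot: steel pot, 168 mm outer and 160 mm inner diameter, open on top, rim 86 mm above the table, inner floor 36 mm above the table, fixed on a round blue warming base 190 mm in diameter and 30 mm high with a yellow control box that sticks out to 118 mm from the centre on the pot's -x side; all one piece fixed to the table. Origin on the pot's centre line at table height, z up
- pot_floor (a point): centre of the pot's inner floor (36 mm above the table), axes as the pot's: z up, x away from the yellow control box. A rod held by its handle yields a little here: while it pushes packed beads its foot lags up to 15 mm behind, it may end up tilted in the grip, and beads it presses on can shift by some 6 mm when it is lifted out
- rod: stirring rod standing upright on the coaster: white round weighted foot 34 mm in diameter and 24 mm high with a flat underside 31 mm across, 12 mm steel stem, round red handle 26 mm in diameter from 75 to 135 mm above the underside; about 120 g (varies from 95 to 160 g). Origin at the centre of the foot's underside, z up along the rod
- coaster: round cork coaster, 100 mm in diameter, 6 mm thick, fixed to the table; origin at the centre of its underside
- orange1: orange chunky drying bead: a rounded tablet 28 mm in diameter and 18 mm high, 20 g, smooth and glazed (slides easily), lying flat on the pot's inner floor; origin at the centre of its underside
- orange2: orange chunky drying bead: a rounded tablet 28 mm in diameter and 18 mm high, 20 g, smooth and glazed (slides easily), lying flat on the pot's inner floor; origin at the centre of its underside
- orange3: orange chunky drying bead: a rounded tablet 28 mm in diameter and 18 mm high, 20 g, smooth and glazed (slides easily), lying flat on the pot's inner floor; origin at the centre of its underside
- blue1: blue chunky drying bead: a rounded tablet 28 mm in diameter and 18 mm high, 20 g, smooth and glazed (slides easily), lying flat on the pot's inner floor; origin at the centre of its underside
- blue2: blue chunky drying bead: a rounded tablet 28 mm in diameter and 18 mm high, 20 g, smooth and glazed (slides easily), lying flat on the pot's inner floor; origin at the centre of its underside
- blue3: blue chunky drying bead: a rounded tablet 28 mm in diameter and 18 mm high, 20 g, smooth and glazed (slides easily), lying flat on the pot's inner floor; origin at the centre of its underside
- blue4: blue chunky drying bead: a rounded tablet 28 mm in diameter and 18 mm high, 20 g, smooth and glazed (slides easily), lying flat on the pot's inner floor; origin at the centre of its underside
- solder_spool: bystander: reel of solder, 54 mm in diameter, 52 mm high, upright; origin under its centre
- water_bottle: bystander: water bottle, 64 mm in diameter, 190 mm high, upright; origin under its centre
- tape_roll: bystander: blue roll of tape lying flat, 72 mm in diameter, 20 mm high; origin under its centre
- flux_jar: bystander: amber jar, 60 mm in diameter, 65 mm high; origin under its centre
- screwdriver: bystander: screwdriver with a yellow handle, 190 mm long, lying along its x axis; origin under its middle
Not all that is in view belongs to the job. Of the things that look like the coaster, the middle-sized one is meant.

How it is judged:
By the outcome, as a careful person would: the job done as asked, in the order asked, and still so for the second after the job is handed in, with the robot touching nothing.
It also fails if it takes over 72 s, if anything falls off the work surface, if the arm or the gripper's body presses on something with over 40 N, if the wrist force passes 120 N, or if a joint passes its speed limit or range.

### The arm

A 6-joint arm with a two-finger parallel gripper is mounted at the origin on the work surface. World frame = base frame: x ahead of the robot, y to its left, z up, the work surface at z = 0. Lengths are in m, angles in rad, forces in N, time in s.
With the tool pointing down it reaches from about 0.375 to 0.975 m from the base axis. Payload 3.8 kg.
Tool frame: the origin (TCP) lies between the finger pads; the fingertips stand 17 mm ahead of it and the grasp point (between the pads) lies 2 mm behind it; y points along the fingers, z is the direction in which the jaws open and shut, and the axes are right-handed (so a half turn about y gives the same grasp; the last joint's range is limited). The gripper opens to 85 mm and grips with 20 to 120 N. Pads are 22 mm wide; open, the fingers measure 114 mm over their backs; the gripper's body (76 mm by 85 mm) begins 54 mm behind the grasp point. The pads swing forward as they close: fully open they stand 13 mm farther back than shut.
Start: joints at [-1.149, 0.264, 1.604, -0, 1.274, -0.037], TCP at [0.299, -0.605, 0.248] pointing down, gripper open.
Joint ranges: [-2.63, 2.63], [-0.94, 2.18], [0.31, 2.57], [-1.31, 4.45], [0, 2.66], [-2.55, 2.55]. Speed limits (rad/s): [2.57, 2.57, 3.14, 3.14, 3.14, 3.14].

### API

Orientations are given as a rotation vector (axis times angle).
In Python, from workcell import bot, eyes, nets gives the robot as it stands. The module is installed in compiled form; this text tells all that it offers.
- The arm moves only by the tool jog_arm, never from a script. Its arguments are lists of equal length, an entry for each row: "turn": the turn, a rotation vector about the tool's x, y, z in rad, a list of three; "slide": the shift along the tool's x, y, z in mm, a list of three; "grip": the opening in per cent of the stroke, from 0 (shut) to 100 (fully open). A call has 1 to 5 rows; each row shifts and turns the commanded pose from where the row before left it, along the tool's axes as they then stand; what a row does not reach is not made up. A row lasts 1/10 s, in which the tool goes at most 50 mm and 8.59 degrees, less where a joint would pass 70% of its speed; a pose out of reach is approached as far as the arm can. A call with a gripper value outside its range is refused whole. The fingers move at their own pace and stop on an object; "newtons" is the grip in N (left out, the last holds). Time passes only in rows, so rows that do not move let the fingers close. It gives the time, the measured TCP pose, the force and the opening at its end, in the units of the state.
- bot.read_state(): the state, without advancing time (a new reading comes with each control period).
- eyes.read_camera(name): name is "scene" or "side" or "wrist"; returns a dict with "img" (420x560x3 uint8, red, green, blue), "depth" (420x560 float32, m along the optical axis (not along the pixel's ray), 0 where there is no reading), "intrinsics" (3x3 intrinsics, pixels), "position" and "rotation" of the camera in the world. Camera axes: x right, y down, z forward; pixel columns grow to the right and rows downward; lengths in m; the calibration is good to about 2 mm. A picture is of the moment at which its call begins.
- bot.finish_job(): hands the job in, once; it reports no verdict.
Trained networks look in a picture, given as the dict that the camera call returned (one of the last four; its "shot" number tells which), for a name from the list of things; names that differ only in an ending like _2 or _b are one class to them, and where a whole thing is asked for, a point or a joint stands for the part that bears it (a point fixed in the world has none). Each returns a list of dicts, best first, with "conf" (0 to 1); they miss things now and then, are a little off and sometimes report something else, mostly with a low value. They report only what shows in the picture. A call takes as long as a camera call. They do not tell look-alikes from the thing itself.
- nets.search_frame(thing, picture): "xyz" ([x, y, z] in m, in the coordinates of the camera as it stood for that picture, good to about 4 mm: the middle of the surface that is visible of it).
The state is a dict: "time": time; "q": joint angles; "joint_vel": joint speeds; "joint_torque": joint torques, N m; "tool_pos": TCP position; "tcp_rot": TCP orientation; "wrist_force": force on the tool from outside, world axes, zero at the start; "torque": the same for the moment, N m; "width": opening from 0.0 (shut) to 1.0 (fully open).
Only numpy, scipy, OpenCV 4.12 (cv2) and the standard library are available. Lean on these libraries where they do the work, as an engineer would, in place of code of your own. Each camera call takes 0.05 s, during which the arm holds its last target.

## Working session

There is one attempt and no reset: what is moved stays moved. The work goes in short steps, Python scripts to look and compute and a tool call to move; the robot and the scene stay as the last step left them, time stands still between calls to the robot, and variables do not carry over. Pictures are saved under pics/ and viewed, and the job is handed in when it is done.

Besides the shell and the picture viewer there is one more tool, called after "Call:" by a JSON object that holds its "op" and its "data", one argument or row to a line. jog_arm: Moves the arm, as the interface text tells. Its arguments: {"type":"object","properties":{"turn":{"type":"array"},"slide":{"type":"array"},"grip":{"type":"array"},"newtons":{"type":"number"}},"required":["turn","slide","grip"]}

```bash
mkdir -p pics; ls
cat > h.py <<'E'
import numpy as np, cv2
from workcell import bot, eyes, nets
def save(p,name,crop=None,scale=1):
    im=p["img"][:,:,::-1]
    if crop: 
        a,b,c,d=crop; im=im[b:d,a:c]
    if scale!=1: im=cv2.resize(im,None,fx=scale,fy=scale,interpolation=cv2.INTER_CUBIC)
    cv2.imwrite("pics/"+name,im)
def cloud(p):
    K=p["intrinsics"];d=p["depth"];v,u=np.indices(d.shape)
    c=np.stack([(u-K[0,2])/K[0,0]*d,(v-K[1,2])/K[1,1]*d,d],-1)
    return c@np.array(p["rotation"]).T+np.array(p["position"])
def pix(p,w):
    K=p["intrinsics"];c=np.array(p["rotation"]).T@(np.array(w)-p["position"]);return (K@c/c[2])[:2]
E
python3 - <<'E'
from h import *
print(bot.read_state())
for n in ["scene","side","wrist"]:
    p=eyes.read_camera(n); save(p,n+"0.png"); print(n,p["position"],p["rotation"],p["intrinsics"])
    np.savez("pics/%s0.npz"%n,**{k:v for k,v in p.items() if k!='shot'})
E
```

```text
pics
{'time': 0.0, 'q': array([-1.14890180e+00,  2.64789419e-01,  1.60534991e+00,  4.46271789e-05,
        1.27370625e+00, -3.69237646e-02]), 'joint_vel': array([ 9.86928572e-04,  2.23664620e-03,  1.08499429e-05, -1.37325817e-04,
       -8.15507715e-04,  4.18428593e-04]), 'joint_torque': array([-2.83816764e-03, -5.15127432e+01, -3.67310894e+01, -5.16756718e-04,
        1.30512955e-02,  3.30110254e-06]), 'tool_pos': array([ 0.29866691, -0.60456757,  0.24695056]), 'tcp_rot': array([-0.45961468,  1.96881774, -1.96433552]), 'wrist_force': array([ 0.38823127,  0.03699731, -0.02978406]), 'torque': array([-0.03981838, -0.02757655, -0.05278515]), 'width': 0.9999368809420017}
scene [1.1058847  0.54818409 0.88342843] [-0.97442357 -2.51217946  0.97139916] [[388.61053499   0.         279.87104403]
 [  0.         388.61053499 204.33245083]
 [  0.           0.           1.        ]]
side [ 0.47947349 -0.88178558  0.69101917] [-2.18072083  0.09033479 -0.06715211] [[450.87482172   0.         281.20086661]
 [  0.         450.87482172 210.30892068]
 [  0.           0.           1.        ]]
wrist [ 0.35737932 -0.57430644  0.37335083] [ 2.47625962 -1.53813039 -0.20405547] [[355.15246837   0.         277.30672495]
 [  0.         355.15246837 211.78455397]
 [  0.           0.           1.        ]]
```

```bash
sed -i 's/np.array(p\["rotation"\])/cv2.Rodrigues(np.array(p["rotation"]))[0]/' h.py; cat h.py | head -30
```

```text
import numpy as np, cv2
from workcell import bot, eyes, nets
def save(p,name,crop=None,scale=1):
    im=p["img"][:,:,::-1]
    if crop: 
        a,b,c,d=crop; im=im[b:d,a:c]
    if scale!=1: im=cv2.resize(im,None,fx=scale,fy=scale,interpolation=cv2.INTER_CUBIC)
    cv2.imwrite("pics/"+name,im)
def cloud(p):
    K=p["intrinsics"];d=p["depth"];v,u=np.indices(d.shape)
    c=np.stack([(u-K[0,2])/K[0,0]*d,(v-K[1,2])/K[1,1]*d,d],-1)
    return c@cv2.Rodrigues(np.array(p["rotation"]))[0].T+np.array(p["position"])
def pix(p,w):
    K=p["intrinsics"];c=cv2.Rodrigues(np.array(p["rotation"]))[0].T@(np.array(w)-p["position"]);return (K@c/c[2])[:2]
```

View pics/scene0.png

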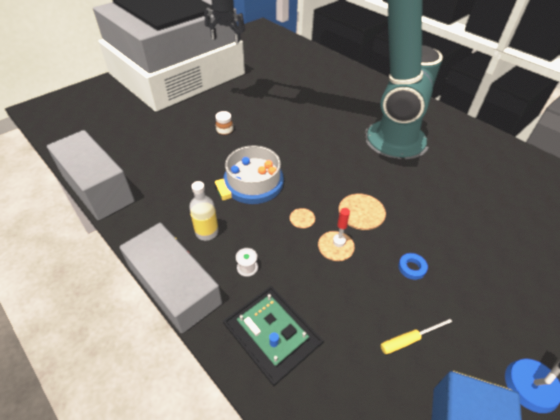

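View pics/side0.png

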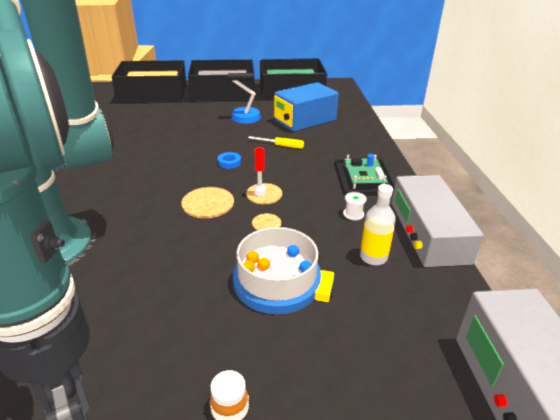

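View pics/wrist0.png

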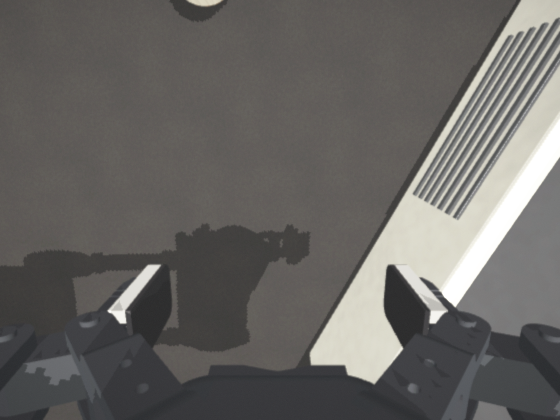

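The scene view shows the rod (red handle at 343,218) on a cork disc at (337,245), with a larger disc at (362,211) and a smaller one at (302,217). The pot is at (252,175) with the oranges at (267,168), its yellow box at (223,188), the bottle at (204,213) and the spool at (247,262). Other red things that could be taken for the rod are only the red knobs on the grey units in the side view, at (409,229) and (501,401). Next I measure.

Run:
```python
from h import *
import types
for n in ["scene","side"]:
    p=dict(np.load("pics/%s0.npz"%n)); W=cloud(p); hsv=cv2.cvtColor(p["img"],cv2.COLOR_RGB2HSV)
    ok=p["depth"]>0
    R=(ok)&((hsv[...,0]<5)|(hsv[...,0]>174))&(hsv[...,1]>170)&(hsv[...,2]>80)
    cnt,lab,st,ce=cv2.connectedComponentsWithStats(R.astype(np.uint8))
    print(n,"red")
    for i in range(1,cnt):
        if st[i,4]>30: print(ce[i],st[i,4],W[lab==i].mean(0),W[lab==i].min(0),W[lab==i].max(0))
    C=ok&(hsv[...,0]>8)&(hsv[...,0]<25)&(hsv[...,1]>60)&(hsv[...,2]>120)&(abs(W[...,2]-.006)<.006)
    cnt,lab,st,ce=cv2.connectedComponentsWithStats(C.astype(np.uint8))
    print("cork")
    for i in range(1,cnt):
        if st[i,4]>100:
            q=W[lab==i]; c,r=cv2.minEnclosingCircle(q[:,:2].astype(np.float32)); print(ce[i],st[i,4],c,r,q[:,2].mean())
    # pot rim
    rim=ok&(abs(W[...,2]-.086)<.004)&(W[...,0]>.1)
    cnt,lab,st,ce=cv2.connectedComponentsWithStats(rim.astype(np.uint8))
    for i in range(1,cnt):
        if st[i,4]>60:
            q=W[lab==i]; c,r=cv2.minEnclosingCircle(q[:,:2].astype(np.float32));print("rim",ce[i],st[i,4],c,r)
    Y=ok&(hsv[...,0]>23)&(hsv[...,0]<35)&(hsv[...,1]>170)&(hsv[...,2]>120)
    cnt,lab,st,ce=cv2.connectedComponentsWithStats(Y.astype(np.uint8))
    for i in range(1,cnt):
        if st[i,4]>30: print("yel",ce[i],st[i,4],W[lab==i].mean(0))
    save(p,n+"crop.png",(150,110,430,320) if n=="scene" else (150,120,430,330),2.8)
```

```text
scene red
[342.8559322  219.89830508] 118 [0.53515116 0.18650036 0.11558224] [0.52435014 0.17567657 0.08738027] [0.54048122 0.19375875 0.14298588]
cork
[363.0631845  211.26032013] 1187 (0.38087618350982666, 0.14536453783512115) 0.07588991522789001 0.00692946772557875
[301.40469974 217.92167102] 383 (0.5355838537216187, 0.04367697983980179) 0.04096626490354538 0.0033859510995354167
[334.75581395 247.12936047] 688 (0.5366141200065613, 0.1797110140323639) 0.05396149680018425 0.004908026725012744
rim [191.12  75.21] 200 (0.3545590043067932, -0.7745754718780518) 0.22768159210681915
rim [250.04854369 152.29126214] 103 (0.5442502498626709, -0.172652930021286) 0.08303112536668777
rim [265.26760563 176.21126761] 71 (0.547448992729187, -0.1183580756187439) 0.06603585183620453
rim [110.46835443 189.59493671] 79 (0.9221018552780151, -0.3483920693397522) 0.04907334968447685
rim [168.48877888 269.62640264] 3030 (0.9409518241882324, -0.019129950553178787) 0.1409788578748703
side red
[259.36170213 158.77446809] 235 [0.52587284 0.18446148 0.11177943] [ 0.51344883  0.16197019 -0.00334203] [0.55057656 
[... 1881 characters left out ...]
2993011475) 0.08503243327140808
rim [498.29166667 366.41388889] 360 (0.8708475828170776, -0.45814645290374756) 0.10503041744232178
yel [282.99656357 110.6185567 ] 291 [0.63190802 0.63162107 0.0598247 ]
yel [289.05263158 142.41666667] 228 [0.63746382 0.46541877 0.0169661 ]
yel [375.92701863 243.33074534] 644 [ 0.7679173  -0.12766874  0.06020139]
yel [418.   244.36] 50 [ 0.87275826 -0.11413284  0.04010608]
yel [252.34883721 253.93023256] 43 [ 0.49372088 -0.13650849  0.05430814]
yel [263.54166667 260.75      ] 48 [ 0.51651858 -0.16052827  0.05443135]
yel [248.         263.87755102] 49 [ 0.48340414 -0.16772957  0.05421134]
yel [324.70663265 286.46173469] 392 [ 0.64148433 -0.21190708  0.02056904]
```

Run:
```python
from h import *
from scipy.optimize import least_squares
P={n:dict(np.load("pics/%s0.npz"%n)) for n in ["scene","side"]}
# rod axis from silhouette centroid of handle in both cams: (x,y) tilt-free, z centre .111
obs={}
for n,p in P.items():
    hsv=cv2.cvtColor(p["img"],cv2.COLOR_RGB2HSV)
    R=((hsv[...,0]<5)|(hsv[...,0]>174))&(hsv[...,1]>170)&(hsv[...,2]>60)
    cnt,lab,st,ce=cv2.connectedComponentsWithStats(R.astype(np.uint8))
    i=min(range(1,cnt),key=lambda i:np.linalg.norm(ce[i]-((343,219) if n=="scene" else (259,158))))
    v,u=np.nonzero(lab==i); obs[n]=((u.min()+u.max())/2,(v.min()+v.max())/2); print(n,st[i],ce[i],obs[n])
f=lambda x:np.concatenate([pix(P[n],x)-obs[n] for n in P])
r=least_squares(f,[.53,.185,.111]);print("handle centre",r.x,r.fun)
for n,p in P.items():
    W=cloud(p); 
    wh=(abs(W[...,0]-.53)<.03)&(abs(W[...,1]-.185)<.03)&(W[...,2]>.015)&(W[...,2]<.028)
    print("foot",W[wh].mean(0),W[wh].min(0),W[wh].max(0))
for q in [(.5446,-.171),]:
  th=np.linspace(0,2*np.pi,60)
  for n,p in P.items():
    im=p["img"].copy()
    for z,r in ((.086,.080),(.086,.084),(.036,.08)):
      pts=np.array([pix(p,[q[0]+r*np.cos(t),q[1]+r*np.sin(t),z]) for t in th]).astype(int)
      cv2.polylines(im,[pts],True,(0,255,0) if z>.05 else (255,0,255),1)
    pts=np.array([pix(p,[.5366+.05*np.cos(t),.180+.05*np.sin(t),.006]) for t in th]).astype(int)
    cv2.polylines(im,[pts],True,(0,255,0),1)
    c=(200,130,400,270) if n=="scene" else (200,130,400,320)
    im=im[c[1]:c[3],c[0]:c[2]]; cv2.imwrite("pics/ov_%s.png"%n,cv2.resize(im,None,fx=3,fy=3)[:,:,::-1])
s=bot.read_state(); print(cv2.Rodrigues(s["tcp_rot"])[0].round(3))
```

```text
scene [338 212  11  16 119] [342.84033613 219.84033613] (np.float64(343.0), np.float64(219.5))
side [254 147  11  25 235] [259.36170213 158.77446809] (np.float64(259.0), np.float64(159.0))
handle centre [0.52689779 0.18329598 0.11007473] [ 0.71566294 -0.49812243  0.75434194  0.47352249]
foot [0.53284109 0.18395114 0.02387175] [0.51203347 0.16543459 0.01547729] [0.5444462  0.19868262 0.02798096]
foot [0.52492527 0.16853373 0.02248539] [0.50935627 0.15913211 0.01507179] [0.54037315 0.18722855 0.02799245]
[[-0.897 -0.001  0.443]
 [-0.443  0.002 -0.897]
 [-0.    -1.    -0.002]]
```

View pics/ov_scene.png

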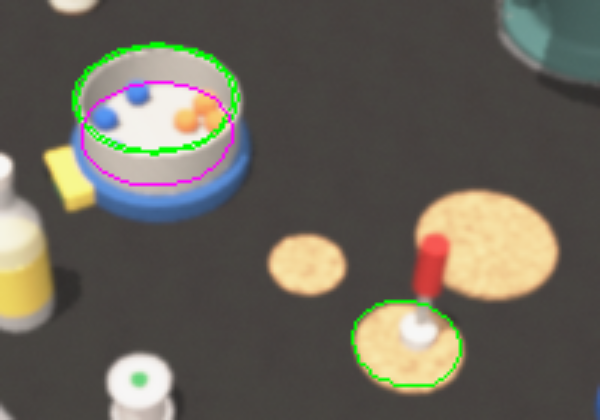

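View pics/ov_side.png

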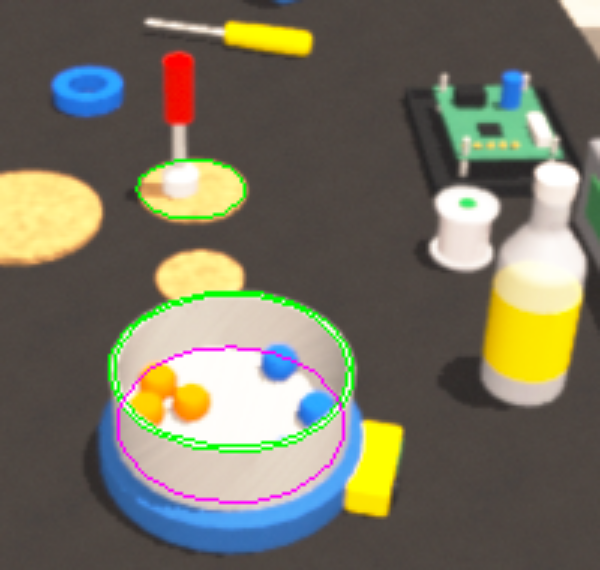

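The overlays match: the rod stands on the middle-sized coaster, with the pot centre at about (0.545,-0.171). I choose the rod at (343,220). First I turn the tool square to the world axes and travel.

Call:
{"op": "jog_arm", "data": {
  "turn": [
    [0,0.115,0],
    [0,0.115,0],
    [0,0.115,0],
    [0,0.115,0],
    [0,0,0]
  ],
  "slide": [
    [-10,0,-20],
    [-10,0,-40],
    [-10,0,-40],
    [-10,0,-40],
    [-12,0,-45]
  ],
  "grip": [100,100,100,100,100],
  "newtons": 100
}}

```text
time: 0.65
tool_pos: [0.3124, -0.4133, 0.2478]
tcp_rot: [-0.006, -2.219, 2.218]
wrist_force: [0.5, -0.7, -0.7]
width: 0.999
```

Call:
{"op": "jog_arm", "data": {
  "turn": [
    [0,0,0],
    [0,0,0],
    [0,0,0],
    [0,0,0],
    [0,0,0]
  ],
  "slide": [
    [-14,0,-45],
    [-14,0,-45],
    [-14,0,-45],
    [-14,0,-45],
    [-14,0,-45]
  ],
  "grip": [100,100,100,100,100]
}}

```text
time: 1.15
tool_pos: [0.3833, -0.1879, 0.2482]
tcp_rot: [-0.002, -2.221, 2.221]
wrist_force: [0.8, -0.1, 0.6]
width: 1.002
```

Call:
{"op": "jog_arm", "data": {
  "turn": [
    [0,0,0],
    [0,0,0],
    [0,0,0],
    [0,0,0],
    [0,0,0]
  ],
  "slide": [
    [-18,0,-45],
    [-18,0,-45],
    [-18,0,-45],
    [-18,0,-45],
    [-18,0,-45]
  ],
  "grip": [100,100,100,100,100]
}}

```text
time: 1.65
tool_pos: [0.4738, 0.0371, 0.2483]
tcp_rot: [-0.001, -2.221, 2.221]
wrist_force: [0.9, -0.2, -0.6]
width: 1.005
```

Call:
{"op": "jog_arm", "data": {
  "turn": [
    [0,0,0],
    [0,0,0],
    [0,0,0],
    [0,0,0],
    [0,0,0]
  ],
  "slide": [
    [-18,0,-45],
    [-18,0,-45],
    [-10,0,-35],
    [-5,0,-15],
    [0,0,0]
  ],
  "grip": [100,100,100,100,100]
}}

```text
time: 2.15
tool_pos: [0.5249, 0.1766, 0.2478]
tcp_rot: [-0.003, 2.221, -2.221]
wrist_force: [0.2, -0.3, -0.9]
width: 0.999
```

Run:
```python
from h import *
s=bot.read_state(); print(s["tool_pos"],s["q"].round(2))
for n in ["wrist","scene","side"]:
    p=eyes.read_camera(n); save(p,n+"1.png")
    np.savez("pics/%s1.npz"%n,**{k:v for k,v in p.items() if k!='shot'})
```

```text
[0.52486058 0.17659422 0.2477815 ] [0.28 0.04 1.87 0.   1.24 1.85]
```

View pics/wrist1.png

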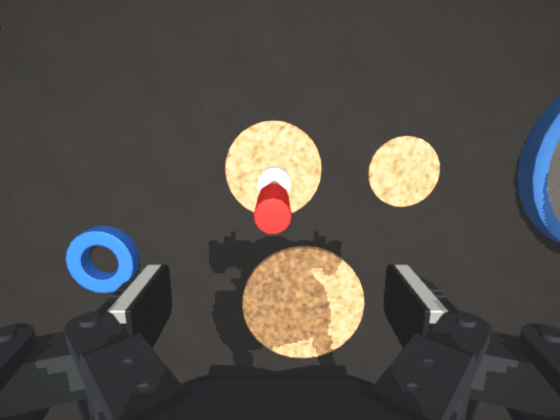

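Wrist view: the red handle top is at (273,215), the foot at (275,183), and the middle coaster is centred at (273,168), with the rod offset from its centre.

Run:
```python
from h import *
p=dict(np.load("pics/wrist1.npz")); W=cloud(p); hsv=cv2.cvtColor(p["img"],cv2.COLOR_RGB2HSV)
R=((hsv[...,0]<5)|(hsv[...,0]>174))&(hsv[...,1]>150)&(p["depth"]>0)
top=R&(W[...,2]>.136); print("top",W[top].mean(0),top.sum(), np.median(W[top],0), W[top].min(0),W[top].max(0))
K=p["intrinsics"];Rc=cv2.Rodrigues(p["rotation"])[0]
def onplane(u,v,z):
    d=Rc@np.array([(u-K[0,2])/K[0,0],(v-K[1,2])/K[1,1],1]); return p["position"]+d*(z-p["position"][2])/d[2]
C=(hsv[...,0]>8)&(hsv[...,0]<30)&(hsv[...,1]>40)&(hsv[...,2]>100)
cnt,lab,st,ce=cv2.connectedComponentsWithStats(C.astype(np.uint8))
for i in range(1,cnt):
    if st[i,4]>1000:
        v,u=np.nonzero(lab==i); q=np.array([onplane(a,b,.006)[:2] for a,b in zip(u,v)],np.float32)
        print(ce[i],cv2.minEnclosingCircle(q))
s=(hsv[...,1]<50)&(hsv[...,2]>150)&(W[...,2]<.04); cnt,lab,st,ce=cv2.connectedComponentsWithStats(s.astype(np.uint8)); i=lab[180,275]
print(ce[i],st[i],W[lab==i].mean(0))
th=np.linspace(0,6.28,80); im=p["img"].copy()
```

```text
top [0.52629528 0.18180512 0.14132893] 1078 [0.52635841 0.18201522 0.14145847] [0.51336713 0.1690475  0.136032  ] [0.53829488 0.19440875 0.1437132 ]
[272.86322188 162.01739277] ((0.5368996262550354, 0.18311341106891632), 0.05106915906071663)
[403.75948444 170.89129377] ((0.5351331830024719, 0.04704955965280533), 0.03810722008347511)
[303.01188283 302.04688651] ((0.3813415467739105, 0.14848512411117554), 0.07236941903829575)
[273.91525424 177.6346516 ] [256 166  36  27 531] [0.53242725 0.1818541  0.02706731]
```

Call:
{"op": "jog_arm", "data": {
  "turn": [
    [0,0,0],
    [0,0,0],
    [0,0,0],
    [0,0,0],
    [0,0,0]
  ],
  "slide": [
    [-1,0,-5],
    [0,40,0],
    [0,45,0],
    [0,35,0],
    [0,24,0]
  ],
  "grip": [100,100,100,80,60]
}}

```text
time: 2.8
tool_pos: [0.524, 0.1784, 0.1016]
tcp_rot: [0.0, -2.217, 2.219]
wrist_force: [-0.4, -0.7, 0.3]
width: 0.69
```

Run:
```python
from h import *
s=bot.read_state(); print(s["tool_pos"],s["width"],s["wrist_force"])
for n in ["wrist"]:
    p=eyes.read_camera(n); save(p,n+"2.png")
```

```text
[0.5239914  0.17842252 0.10156829] 0.6902530359137636 [-0.44065375 -0.66808105  0.27105738]
```

View pics/wrist2.png

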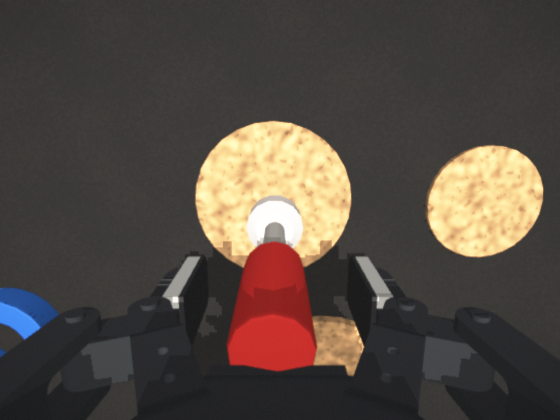

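The handle (272,300) sits between the pads (190 and 370) and slightly left, so I nudge to centre on it and close.

Call:
{"op": "jog_arm", "data": {
  "turn": [
    [0,0,0],
    [0,0,0],
    [0,0,0],
    [0,0,0],
    [0,0,0]
  ],
  "slide": [
    [-2,-1,-4],
    [0,0,0],
    [0,0,0],
    [0,0,0],
    [0,0,0]
  ],
  "grip": [50,40,30,20,10],
  "newtons": 100
}}

```text
time: 3.35
tool_pos: [0.5299, 0.1846, 0.1081]
tcp_rot: [0.007, 2.221, -2.218]
wrist_force: [-0.8, 0.7, 6.0]
width: 0.281
```

Call:
{"op": "jog_arm", "data": {
  "turn": [
    [0,0,0],
    [0,0,0],
    [0,0,0],
    [0,0,0]
  ],
  "slide": [
    [0,0,0],
    [0,0,0],
    [0,0,0],
    [0,0,0]
  ],
  "grip": [0,0,0,0]
}}

```text
time: 3.75
tool_pos: [0.5298, 0.1846, 0.1081]
tcp_rot: [0.007, 2.221, -2.218]
wrist_force: [-0.9, -0.5, 6.9]
width: 0.283
```

Call:
{"op": "jog_arm", "data": {
  "turn": [
    [0,0,0],
    [0,0,0],
    [0,0,0],
    [0,0,0],
    [0,0,0]
  ],
  "slide": [
    [0,-10,0],
    [0,-25,0],
    [0,-40,0],
    [0,-40,0],
    [0,-15,0]
  ],
  "grip": [0,0,0,0,0]
}}

```text
time: 4.25
tool_pos: [0.53, 0.1847, 0.2409]
tcp_rot: [0.01, 2.221, -2.216]
wrist_force: [1.0, 0.7, -0.2]
width: 0.275
```

Run:
```python
from h import *
s=bot.read_state(); print(s["tool_pos"],s["width"],s["wrist_force"])
for n in ["side","scene"]:
    p=eyes.read_camera(n); save(p,n+"3.png",(160,30,360,330) if n=="side" else (180,100,440,300),2 if n=="side" else 3)
    W=cloud(p); x,y,z=s["tool_pos"]
    m=(abs(W[...,0]-x)<.03)&(abs(W[...,1]-y)<.03)&(W[...,2]<z-.06)&(W[...,2]>.05)
    for lo in np.arange(.1,.18,.01):
        k=m&(abs(W[...,2]-lo)<.005)
        if k.sum(): print(n,round(lo,3),k.sum(),W[k].mean(0).round(4),W[k][:,0].min().round(3),W[k][:,0].max().round(3))
```

```text
[0.52998952 0.18472053 0.24085555] 0.2746812000125759 [ 1.02552561  0.66377905 -0.20374025]
side 0.14 26 [0.5263 0.1714 0.1426] 0.512 0.541
side 0.15 42 [0.5252 0.172  0.1505] 0.51 0.541
side 0.16 64 [0.5254 0.1759 0.1604] 0.51 0.541
side 0.17 18 [0.5254 0.1804 0.1698] 0.52 0.531
scene 0.14 17 [0.5373 0.1937 0.1427] 0.522 0.546
scene 0.15 35 [0.539  0.1926 0.1506] 0.524 0.545
scene 0.16 89 [0.5324 0.1884 0.16  ] 0.513 0.545
scene 0.17 14 [0.5317 0.1873 0.1693] 0.529 0.535
```

View pics/side3.png

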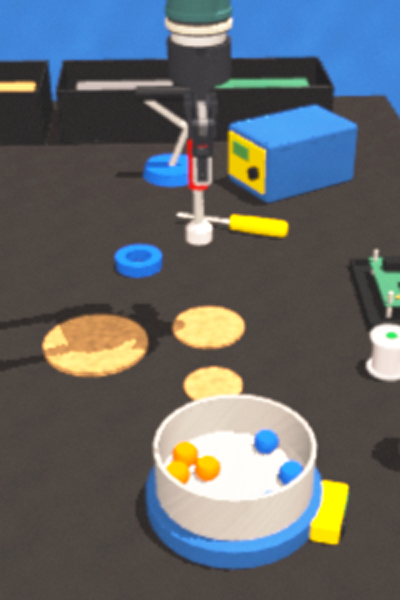

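View pics/scene3.png

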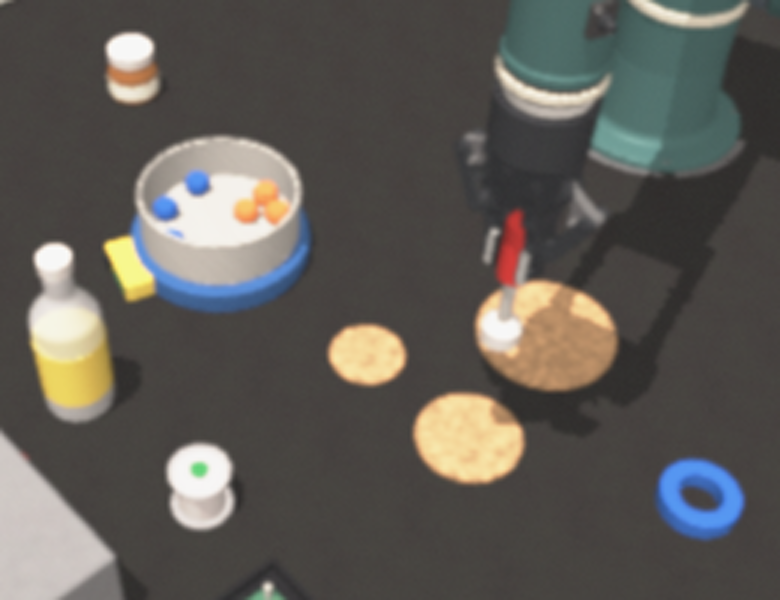

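The rod is held upright; the side crop shows its foot at (199,232), clear of everything. Now to above the pot.

Call:
{"op": "jog_arm", "data": {
  "turn": [
    [0,0,0],
    [0,0,0],
    [0,0,0],
    [0,0,0],
    [0,0,0]
  ],
  "slide": [
    [-2,0,20],
    [-3,0,40],
    [-3,0,45],
    [-3,0,45],
    [-3,0,45]
  ],
  "grip": [0,0,0,0,0]
}}

```text
time: 4.85
tool_pos: [0.5397, -0.0123, 0.2323]
tcp_rot: [0.005, -2.219, 2.219]
wrist_force: [0.1, 0.5, -1.0]
width: 0.28
```

Call:
{"op": "jog_arm", "data": {
  "turn": [
    [0,0,0],
    [0,0,0],
    [0,0,0],
    [0,0,0],
    [0,0,0]
  ],
  "slide": [
    [0,0,45],
    [0,0,45],
    [0,0,40],
    [0,0,20],
    [0,0,5]
  ],
  "grip": [0,0,0,0,0]
}}

```text
time: 5.35
tool_pos: [0.5396, -0.168, 0.2322]
tcp_rot: [0.0, -2.218, 2.216]
wrist_force: [-1.2, -0.1, -1.8]
width: 0.281
```

```bash
cat >> h.py <<'E'
POT=np.array([.5446,-.171])
def beads(tag,cams=("wrist","scene","side"),pot=None,show=True):
    pot=POT if pot is None else pot
    s=bot.read_state(); print("tcp",s["tool_pos"].round(4),"F",s["wrist_force"].round(1),"w",round(s["width"],3),"t",round(s["time"],2))
    for n in cams:
        p=eyes.read_camera(n); W=cloud(p); hsv=cv2.cvtColor(p["img"],cv2.COLOR_RGB2HSV)
        np.savez("pics/%s_%s.npz"%(n,tag),**{k:v for k,v in p.items() if k!='shot'})
        ins=(np.linalg.norm(W[...,:2]-pot,axis=-1)<.082)&(W[...,2]>.036)&(W[...,2]<.062)&(p["depth"]>0)
        for col,lo,hi in (("orange",5,22),("blue",100,125)):
            m=ins&(hsv[...,0]>=lo)&(hsv[...,0]<=hi)&(hsv[...,1]>110)&(hsv[...,2]>60)
            if n=="scene": pass
            t=m&(W[...,2]>.0505)
            cnt,lab,st,ce=cv2.connectedComponentsWithStats(t.astype(np.uint8))
            for i in range(1,cnt):
                if st[i,4]>=8: 
                    q=W[lab==i].mean(0); print(n,col,ce[i].round(0),st[i,4],(1000*(q[:2]-pot)).round(1))
        c=pix(p,[pot[0],pot[1],.06]).astype(int); h=110 if n=="wrist" else 50
        if n=="wrist": save(p,"%s_%s.png"%(n,tag))
        else: save(p,"%s_%s.png"%(n,tag),(max(c[0]-65,0),max(c[1]-50,0),c[0]+65,c[1]+50),5)
E
python3 - <<'E'
from h import *
beads("a")
E
```

```text
tcp [ 0.5396 -0.168   0.2322] F [-1.2 -0.1 -1.8] w 0.281 t 5.35
wrist orange [260. 208.] 31 [-18.7  20.8]
wrist orange [241. 241.] 484 [-48.8  37.9]
wrist blue [285. 117.] 787 [59.9 -1.8]
wrist blue [223. 142.] 752 [39.4 50.9]
wrist blue [337. 148.] 736 [ 34.1 -45.4]
wrist blue [345. 206.] 629 [-16.3 -54.9]
scene orange [268. 163.] 27 [-58.6   6.2]
scene orange [262. 169.] 26 [-25.4  15. ]
scene orange [271. 169.] 33 [-47.8  36.9]
scene blue [245. 160.] 26 [-15.  -53.8]
scene blue [234. 168.] 27 [ 37.7 -45.2]
side orange [250. 261.] 139 [-56.5  14.2]
side orange [264. 262.] 76 [-28.1   8.1]
side blue [293. 249.] 73 [38.3 45.9]
side blue [305. 264.] 73 [58.2 -6.9]
```

View pics/wrist_a.png

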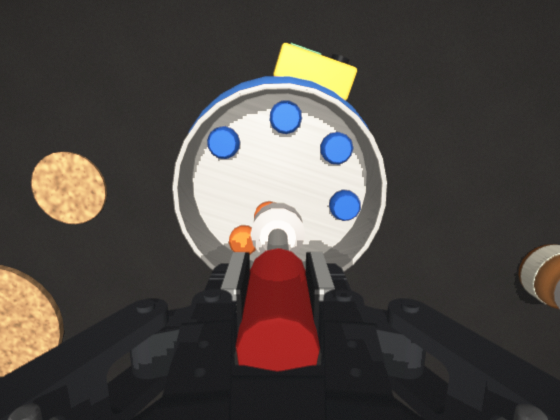

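Wrist view: the blues lie at (223,142), (285,117), (337,148) and (345,206), and the oranges at (241,241) and (260,208), the third hidden behind the rod. Relative to the pot centre in mm, the oranges are at about (-58,7), (-27,11) and (-49,37). The spot (0,40) is free, so I enter there.

Call:
{"op": "jog_arm", "data": {
  "turn": [
    [0,0,0],
    [0,0,0],
    [0,0,0],
    [0,0,0],
    [0,0,0]
  ],
  "slide": [
    [-8,0,-37],
    [0,0,0],
    [0,20,0],
    [0,20,0],
    [0,0,0]
  ],
  "grip": [0,0,0,0,0]
}}

```text
time: 6.0
tool_pos: [0.5468, -0.1269, 0.1916]
tcp_rot: [0.009, -2.221, 2.216]
wrist_force: [-0.6, 0.3, -1.9]
width: 0.283
```

Run:
```python
from h import *
beads("b")
```

```text
tcp [ 0.5468 -0.1269  0.1916] F [-0.6  0.3 -1.9] w 0.283 t 6.0
wrist orange [319. 239.] 753 [-25.8  13.2]
wrist orange [302. 260.] 37 [-44.2  26.6]
wrist blue [343. 127.] 1020 [60.1 -1.1]
wrist blue [270. 155.] 962 [39.4 51.5]
wrist blue [400. 163.] 947 [ 34.2 -44.8]
wrist blue [407. 227.] 821 [-16.1 -54.3]
scene orange [269. 163.] 15 [-63.    8.7]
scene orange [272. 169.] 35 [-47.3  37.7]
scene blue [245. 159.] 26 [-15. -55.]
scene blue [235. 168.] 25 [ 35.8 -44.9]
side orange [251. 259.] 148 [-54.5  18. ]
side orange [263. 263.] 48 [-30.2   6.2]
side blue [293. 249.] 75 [38.4 46. ]
side blue [305. 264.] 71 [58.4 -6.6]
```

View pics/wrist_b.png

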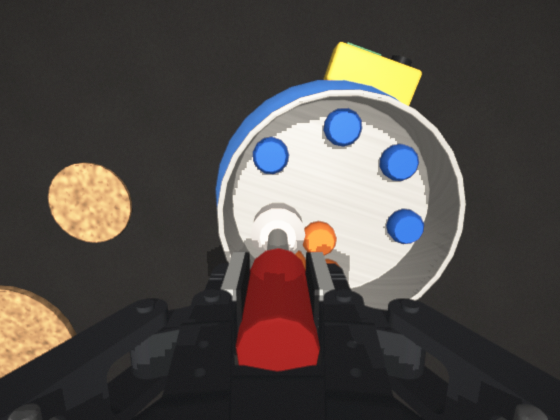

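View pics/side_b.png

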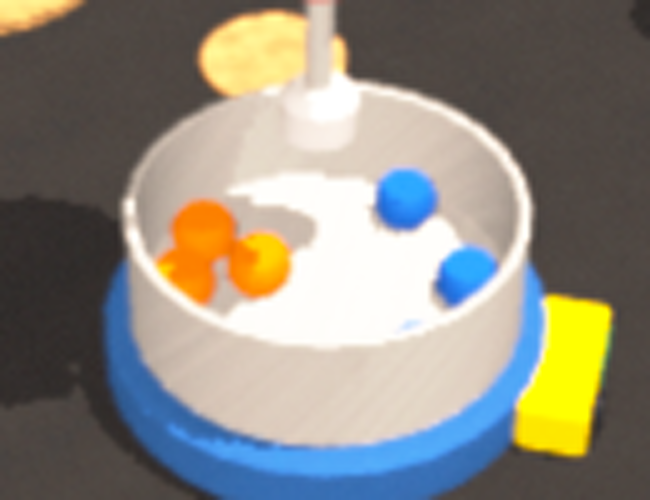

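The side crop shows the foot at (320,110), just inside the rim and clear of the beads, with the three oranges at left. Descending.

Call:
{"op": "jog_arm", "data": {
  "turn": [
    [0,0,0],
    [0,0,0],
    [0,0,0],
    [0,0,0]
  ],
  "slide": [
    [0,20,3],
    [0,20,0],
    [0,6,0],
    [0,0,0]
  ],
  "grip": [0,0,0,0]
}}

```text
time: 6.55
tool_pos: [0.5491, -0.1319, 0.1491]
tcp_rot: [-0.0, -2.221, 2.22]
wrist_force: [0.2, -0.1, -1.2]
width: 0.278
```

Run:
```python
from h import *
beads("c",("side","scene"))
```

```text
tcp [ 0.5491 -0.1319  0.1491] F [ 0.2 -0.1 -1.2] w 0.278 t 6.55
side orange [253. 255.] 76 [-50.5  31.9]
side orange [264. 262.] 80 [-28.1   7.7]
side orange [250. 264.] 50 [-58.    3.2]
side blue [293. 249.] 71 [38.8 46.6]
side blue [305. 264.] 69 [58.8 -6.6]
scene orange [268. 163.] 25 [-57.9   7.2]
scene orange [264. 168.] 9 [-31.4  18.2]
scene orange [271. 169.] 32 [-47.3  37.5]
scene blue [245. 160.] 27 [-14.  -53.6]
scene blue [235. 168.] 26 [ 36.2 -44.5]
```

View pics/side_c.png

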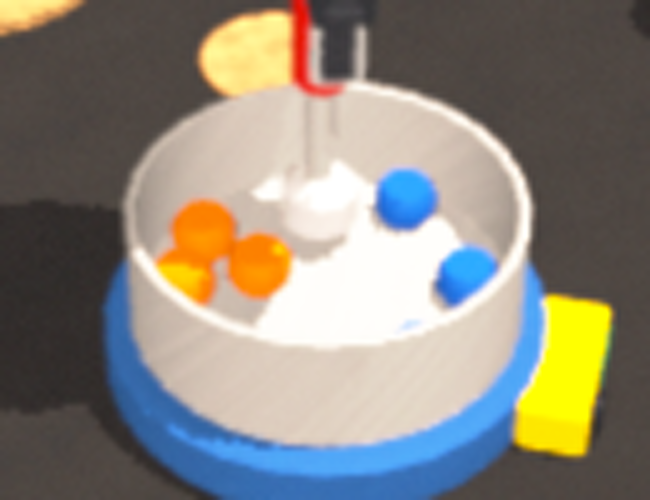

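Call:
{"op": "jog_arm", "data": {
  "turn": [
    [0,0,0],
    [0,0,0],
    [0,0,0]
  ],
  "slide": [
    [0,4,0],
    [0,3,0],
    [0,0,0]
  ],
  "grip": [0,0,0]
}}

```text
time: 6.95
tool_pos: [0.5493, -0.132, 0.1422]
tcp_rot: [-0.001, -2.221, 2.221]
wrist_force: [0.1, 0.0, -1.2]
width: 0.281
```

Run:
```python
from h import *
s=bot.read_state();print(s["tool_pos"],s["wrist_force"])
for n in("side","scene"):
    p=eyes.read_camera(n);W=cloud(p);hsv=cv2.cvtColor(p["img"],cv2.COLOR_RGB2HSV)
    q=W-np.array([.5455,-.131,0]); m=(np.linalg.norm(q[...,:2],axis=-1)<.022)&(W[...,2]>.045)&(W[...,2]<.11)&(hsv[...,1]<60)
    for z in np.arange(.048,.11,.006):
        k=m&(abs(W[...,2]-z)<.003); print(n,round(z,3),k.sum(),W[k].mean(0).round(4) if k.any() else "", (W[k][:,0].max()-W[k][:,0].min()).round(3) if k.any() else "")
```

```text
[ 0.54929506 -0.13195355  0.14216935] [ 0.14680821  0.04523494 -1.22594239]
side 0.048 34 [ 0.5435 -0.1445  0.0479] 0.033
side 0.054 34 [ 0.5431 -0.1449  0.0544] 0.032
side 0.06 65 [ 0.5447 -0.1408  0.0601] 0.031
side 0.066 48 [ 0.5436 -0.1366  0.0647] 0.026
side 0.072 11 [ 0.5446 -0.1371  0.0716] 0.009
side 0.078 13 [ 0.545  -0.1373  0.0785] 0.009
side 0.084 10 [ 0.5449 -0.1367  0.0842] 0.009
side 0.09 9 [ 0.544  -0.1368  0.0898] 0.009
side 0.096 13 [ 0.5447 -0.1379  0.0962] 0.009
side 0.102 11 [ 0.5444 -0.1367  0.1018] 0.009
side 0.108 7 [ 0.5445 -0.137   0.1071] 0.009
scene 0.048 3 [ 0.5593 -0.1394  0.0487] 0.003
scene 0.054 14 [ 0.5565 -0.1297  0.0547] 0.023
scene 0.06 32 [ 0.5491 -0.1264  0.0605] 0.029
scene 0.066 17 [ 0.5474 -0.1263  0.0646] 0.022
scene 0.072 4 [ 0.5485 -0.1266  0.0713] 0.004
scene 0.078 5 [ 0.5495 -0.1275  0.0775] 0.007
scene 0.084 4 [ 0.5472 -0.1276  0.0843] 0.005
scene 0.09 2 [ 0.5465 -0.1283  0.0895] 0.004
scene 0.096 7 [ 0.5497 -0.1299  0.0959] 0.007
scene 0.102 5 [ 0.5489 -0.1291  0.1021] 0.005
scene 0.108 2 [ 0.5494 -0.1265  0.1066] 0.005
```

The foot is at (0,40) from the pot centre with its underside about 4 mm off the floor, and the rod is upright. Starting the clockwise stir at 40 mm radius, a quarter turn per call.

Call:
{"op": "jog_arm", "data": {
  "turn": [
    [0,0,0],
    [0,0,0],
    [0,0,0],
    [0,0,0],
    [0,0,0]
  ],
  "slide": [
    [-12,0,2],
    [-11,0,6],
    [-9,0,9],
    [-6,0,11],
    [-2,0,12]
  ],
  "grip": [0,0,0,0,0]
}}

```text
time: 7.55
tool_pos: [0.588, -0.1714, 0.1413]
tcp_rot: [0.005, -2.222, 2.213]
wrist_force: [-10.4, 4.9, 0.8]
width: 0.284
```

Call:
{"op": "jog_arm", "data": {
  "turn": [
    [0,0,0],
    [0,0,0],
    [0,0,0],
    [0,0,0],
    [0,0,0]
  ],
  "slide": [
    [2,0,12],
    [6,0,11],
    [9,0,9],
    [11,0,6],
    [12,0,2]
  ],
  "grip": [0,0,0,0,0]
}}

```text
time: 8.05
tool_pos: [0.5476, -0.2091, 0.1408]
tcp_rot: [0.001, -2.227, 2.21]
wrist_force: [0.6, 8.5, -1.1]
width: 0.28
```

```bash
cat >> h.py <<'E'
def foot(n="side"):
    s=bot.read_state(); t=s["tool_pos"]; p=eyes.read_camera(n);W=cloud(p);hsv=cv2.cvtColor(p["img"],cv2.COLOR_RGB2HSV)
    # stem at two heights (from side cam: surface 6mm nearer)
    out=[]
    for z in (.070,.105):
        m=(np.linalg.norm(W[...,:2]-t[:2],axis=-1)<.035)&(abs(W[...,2]-z)<.006)&(hsv[...,1]<90)&(np.linalg.norm(W[...,:2]-POT,axis=-1)<.074)
        if m.sum()>3:
            q=np.median(W[m],0)[:2]; d=q-np.array(p["position"])[:2]; q=q+.006*d/np.linalg.norm(d); out.append((1000*(q-POT)).round(1).tolist()+[int(m.sum())])
    print("TCPrel",(1000*(t[:2]-POT)).round(1),"z",t[2].round(4),"stem z70,z105:",out)
E
python3 - <<'E'
from h import *
foot()
beads("d")
E
```

```text
TCPrel [  3.  -38.1] z 0.1408 stem z70,z105: [[-3.5, -36.1, 31], [-1.7, -36.1, 19]]
tcp [ 0.5466 -0.2105  0.1411] F [-2.4  0.5 -2. ] w 0.279 t 8.1
wrist orange [199. 265.] 1008 [-25.4  13.4]
wrist orange [170. 294.] 774 [-46.1  34.1]
wrist blue [248. 128.] 1568 [ 60.8 -20.4]
wrist blue [146. 142.] 1538 [53.2 40. ]
wrist blue [312. 197.] 1343 [ 19.8 -58.4]
wrist blue [303. 259.] 60 [-21.6 -53.7]
scene orange [267. 163.] 31 [-57.5   6.9]
scene orange [261. 169.] 33 [-24.8  13.4]
scene orange [271. 169.] 31 [-48.3  36.2]
scene blue [251. 158.] 22 [-33.7 -48.9]
scene blue [235. 164.] 27 [ 24.4 -58.1]
side orange [252. 257.] 28 [-51.1  26.2]
side orange [263. 262.] 77 [-29.1   7. ]
side orange [249. 265.] 75 [-60.    0.7]
side blue [300. 252.] 73 [52.5 35.9]
side blue [305. 268.] 22 [ 56.  -19.2]
```

View pics/side_d.png

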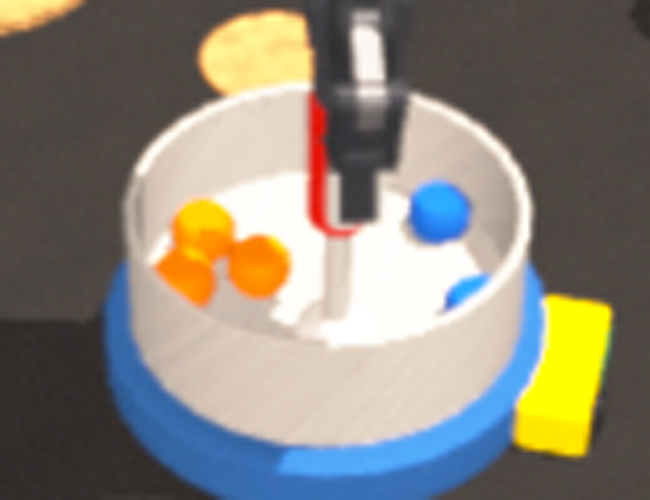

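View pics/wrist_d.png

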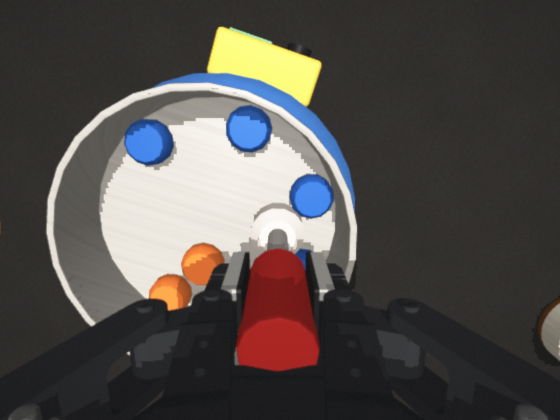

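The foot, at (278,215) in the wrist view, pushed the blues to the wall and passed them, and tracks within about 4 mm of 40 mm radius. Continuing.

Call:
{"op": "jog_arm", "data": {
  "turn": [
    [0,0,0],
    [0,0,0],
    [0,0,0],
    [0,0,0],
    [0,0,0]
  ],
  "slide": [
    [12,0,-2],
    [11,0,-6],
    [9,0,-9],
    [6,0,-11],
    [2,0,-12]
  ],
  "grip": [0,0,0,0,0]
}}

```text
time: 8.75
tool_pos: [0.5104, -0.1722, 0.1434]
tcp_rot: [0.007, 2.217, -2.222]
wrist_force: [7.2, -3.4, -2.8]
width: 0.281
```

Run:
```python
from h import *
foot()
beads("e",("side","scene"))
```

```text
TCPrel [-34.2  -1.2] z 0.1434 stem z70,z105: [[-38.1, -1.1, 65], [-37.7, -1.1, 24]]
tcp [ 0.5112 -0.171   0.1437] F [ 4. -0. -2.] w 0.279 t 8.8
side orange [248. 260.] 106 [-61.5  15.3]
side orange [270. 258.] 8 [-14.7  21.1]
side blue [300. 252.] 74 [52.4 35.7]
side blue [305. 268.] 23 [ 55.6 -19.7]
scene orange [271. 166.] 59 [-56.1  23.9]
scene orange [264. 172.] 31 [-20.6  33.3]
scene blue [256. 158.] 17 [-46.9 -36.1]
scene blue [234. 165.] 26 [ 30.2 -55.9]
```

Call:
{"op": "jog_arm", "data": {
  "turn": [
    [0,0,0],
    [0,0,0],
    [0,0,0],
    [0,0,0],
    [0,0,0]
  ],
  "slide": [
    [-2,0,-12],
    [-6,0,-11],
    [-9,0,-9],
    [-11,0,-6],
    [-12,0,-2]
  ],
  "grip": [0,0,0,0,0]
}}

```text
time: 9.4
tool_pos: [0.5483, -0.1317, 0.1415]
tcp_rot: [0.005, -2.219, 2.22]
wrist_force: [-3.8, -10.0, 0.6]
width: 0.282
```

Run:
```python
from h import *
foot()
beads("f")
```

```text
TCPrel [ 3.7 39.3] z 0.1415 stem z70,z105: [[-1.6, 39.2, 35], [-1.7, 39.2, 28]]
tcp [ 0.5502 -0.1327  0.1417] F [ 0.2 -3.4 -0.2] w 0.281 t 9.45
wrist orange [232. 217.] 1304 [10.1 68.1]
wrist blue [377. 134.] 1522 [ 60.9 -19. ]
wrist blue [275. 148.] 1480 [53.1 41.5]
wrist blue [433. 189.] 1367 [ 28.4 -55.4]
wrist blue [386. 296.] 535 [-44.9 -32.5]
scene orange [271. 165.] 29 [-59.6  22.2]
scene orange [272. 172.] 16 [-37.3  49.1]
scene blue [234. 165.] 28 [ 29.5 -56.4]
side orange [283. 246.] 8 [18.1 60.3]
side orange [257. 250.] 75 [-40.3  48.8]
side orange [247. 260.] 82 [-62.1  15.1]
side blue [300. 251.] 71 [52.1 35.8]
side blue [304. 269.] 24 [ 55.3 -20. ]
```

View pics/side_f.png

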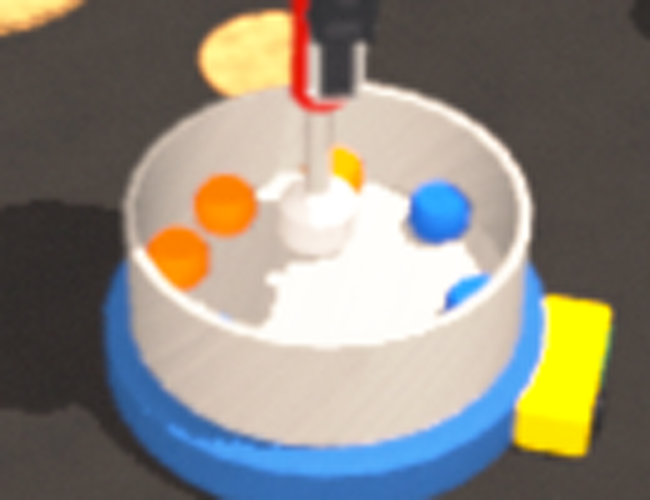

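View pics/wrist_f.png

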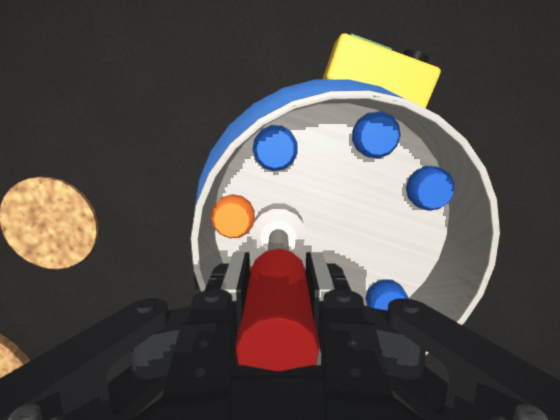

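One turn is done and the oranges are now at about (10,66), (-40,49) and (-62,15). On to the second turn.

Call:
{"op": "jog_arm", "data": {
  "turn": [
    [0,0,0],
    [0,0,0],
    [0,0,0],
    [0,0,0],
    [0,0,0]
  ],
  "slide": [
    [-12,0,2],
    [-11,0,6],
    [-9,0,9],
    [-6,0,11],
    [-2,0,12]
  ],
  "grip": [0,0,0,0,0]
}}

```text
time: 10.1
tool_pos: [0.5893, -0.1725, 0.1415]
tcp_rot: [0.001, -2.221, 2.218]
wrist_force: [-1.9, 1.5, -0.6]
width: 0.281
```

Call:
{"op": "jog_arm", "data": {
  "turn": [
    [0,0,0],
    [0,0,0],
    [0,0,0],
    [0,0,0],
    [0,0,0]
  ],
  "slide": [
    [2,0,12],
    [6,0,11],
    [9,0,9],
    [11,0,6],
    [12,0,2]
  ],
  "grip": [0,0,0,0,0]
}}

```text
time: 10.6
tool_pos: [0.547, -0.208, 0.1406]
tcp_rot: [0.001, -2.229, 2.206]
wrist_force: [-2.6, 9.4, -1.3]
width: 0.283
```

Call:
{"op": "jog_arm", "data": {
  "turn": [
    [0,0,0],
    [0,0,0],
    [0,0,0],
    [0,0,0],
    [0,0,0]
  ],
  "slide": [
    [12,0,-2],
    [11,0,-6],
    [9,0,-9],
    [6,0,-11],
    [2,0,-12]
  ],
  "grip": [0,0,0,0,0]
}}

```text
time: 11.1
tool_pos: [0.5124, -0.1717, 0.1445]
tcp_rot: [0.013, 2.217, -2.219]
wrist_force: [4.1, 1.7, -1.8]
width: 0.282
```

Call:
{"op": "jog_arm", "data": {
  "turn": [
    [0,0,0],
    [0,0,0],
    [0,0,0],
    [0,0,0],
    [0,0,0]
  ],
  "slide": [
    [-2,0,-12],
    [-6,0,-11],
    [-9,0,-9],
    [-11,0,-6],
    [-12,0,-2]
  ],
  "grip": [0,0,0,0,0]
}}

```text
time: 11.6
tool_pos: [0.5489, -0.1311, 0.1418]
tcp_rot: [0.004, -2.22, 2.22]
wrist_force: [-5.0, -7.3, 0.5]
width: 0.282
```

Run:
```python
from h import *
foot()
beads("g")
```

```text
TCPrel [ 4.3 39.9] z 0.1418 stem z70,z105: [[-1.6, 39.2, 46], [-0.7, 40.2, 24]]
tcp [ 0.5504 -0.1321  0.1418] F [ 0.1 -4.6 -0.4] w 0.28 t 11.65
wrist orange [237. 206.] 1336 [17.4 65.7]
wrist orange [251. 263.] 27 [-21.1  57.7]
wrist blue [304. 133.] 1534 [62. 25.]
wrist blue [415. 162.] 1438 [ 45.  -42.3]
wrist blue [437. 222.] 1277 [  7.4 -59.7]
scene orange [272. 167.] 27 [-55.3  32.9]
scene blue [266. 161.] 12 [-61.7  -3.4]
scene blue [238. 162.] 26 [  8.7 -60.3]
scene blue [232. 170.] 23 [ 45.5 -43.5]
side orange [261. 247.] 72 [-31.9  56.7]
side orange [286. 246.] 10 [23.6 57.2]
side orange [249. 257.] 80 [-58.1  26.6]
side blue [305. 256.] 79 [61.3 19.9]
side blue [250. 268.] 30 [-57.7 -10.2]
```

View pics/side_g.png

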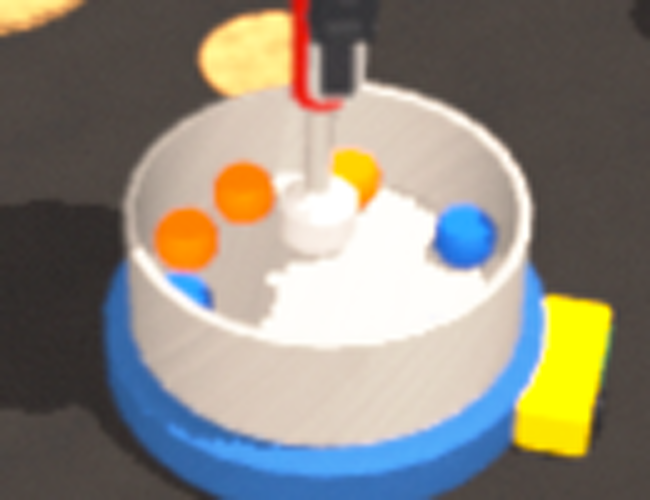

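View pics/wrist_g.png

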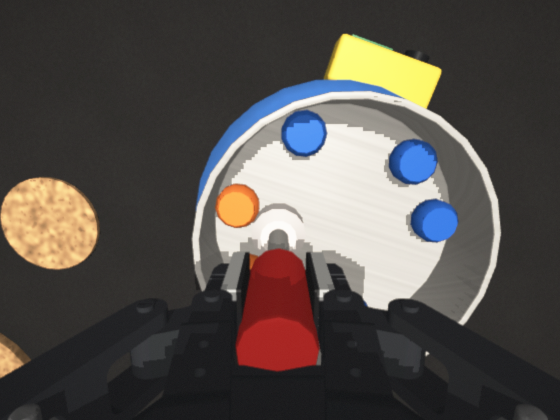

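Two turns are done. The oranges are at about (19,64), (-30,58) and (-58,30), so the outer pair is about 84 mm apart. I add a further quarter turn clockwise for margin, then draw the foot to the empty centre.

Call:
{"op": "jog_arm", "data": {
  "turn": [
    [0,0,0],
    [0,0,0],
    [0,0,0],
    [0,0,0],
    [0,0,0]
  ],
  "slide": [
    [-12,0,2],
    [-11,0,6],
    [-9,0,9],
    [-6,0,11],
    [-2,0,12]
  ],
  "grip": [0,0,0,0,0]
}}

```text
time: 12.3
tool_pos: [0.5871, -0.1723, 0.1407]
tcp_rot: [0.006, -2.219, 2.216]
wrist_force: [-3.5, -1.2, -1.3]
width: 0.28
```

Call:
{"op": "jog_arm", "data": {
  "turn": [
    [0,0,0],
    [0,0,0],
    [0,0,0],
    [0,0,0],
    [0,0,0]
  ],
  "slide": [
    [2,0,12],
    [6,0,10],
    [15,0,-10],
    [15,0,-10],
    [0,0,0]
  ],
  "grip": [0,0,0,0,0]
}}

```text
time: 12.8
tool_pos: [0.5496, -0.1735, 0.1422]
tcp_rot: [-0.001, -2.221, 2.219]
wrist_force: [-0.9, 0.4, -2.0]
width: 0.276
```

Run:
```python
from h import *
foot()
beads("h")
```

```text
TCPrel [ 5.  -2.5] z 0.1422 stem z70,z105: [[-0.4, -1.5, 48], [0.1, -2.2, 24]]
tcp [ 0.5509 -0.1741  0.1426] F [ 0.5  0.1 -0.9] w 0.278 t 12.85
wrist orange [176. 190.] 1361 [28.6 61. ]
wrist orange [184. 277.] 1129 [-30.2  60.2]
wrist blue [259. 129.] 1535 [64.9  9.6]
wrist blue [364. 183.] 1378 [ 32.5 -54.1]
wrist blue [371. 225.] 1260 [  6.  -60.6]
scene orange [272. 167.] 30 [-55.6  32. ]
scene blue [236. 164.] 57 [ 20.8 -57.7]
scene blue [265. 161.] 22 [-59.4  -5.9]
side orange [291. 246.] 15 [35.8 57.8]
side orange [260. 248.] 59 [-32.3  54. ]
side orange [284. 247.] 13 [20.4 52.8]
side orange [249. 257.] 81 [-57.9  27.2]
side blue [307. 260.] 74 [64.2  5.5]
side blue [250. 268.] 26 [-57.7 -10.2]
```

View pics/wrist_h.png

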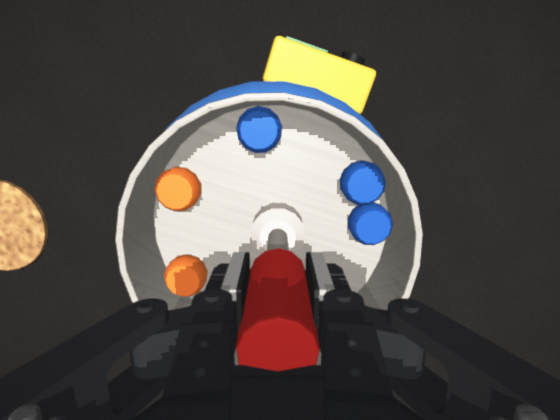

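View pics/side_h.png

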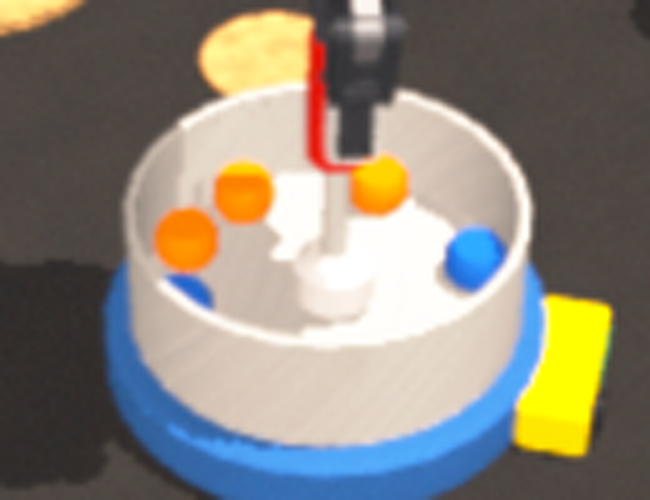

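The foot is free at the pot centre and the oranges are at (28,61), (-31,58) and (-57,30), with about 90 mm between the outer pair. Lifting out.

Call:
{"op": "jog_arm", "data": {
  "turn": [
    [0,0,0],
    [0,0,0],
    [0,0,0],
    [0,0,0],
    [0,0,0]
  ],
  "slide": [
    [0,-10,0],
    [0,-25,0],
    [0,-35,0],
    [0,-25,0],
    [0,0,0]
  ],
  "grip": [0,0,0,0,0]
}}

```text
time: 13.5
tool_pos: [0.5549, -0.1753, 0.2434]
tcp_rot: [0.012, 2.213, -2.221]
wrist_force: [0.6, 0.2, -0.5]
width: 0.279
```

Run:
```python
from h import *
beads("i",("side","scene"))
```

```text
tcp [ 0.5549 -0.1753  0.2434] F [ 0.6  0.2 -0.5] w 0.279 t 13.5
side orange [288. 247.] 29 [27.5 54.2]
side orange [257. 249.] 12 [-40.2  52.2]
side orange [264. 249.] 8 [-23.6  51.1]
side orange [249. 257.] 72 [-58.4  26.6]
side blue [307. 261.] 78 [63.7  4.2]
side blue [250. 268.] 30 [-57.8 -11.1]
scene orange [272. 167.] 34 [-55.2  32.6]
scene blue [236. 164.] 58 [ 20.5 -57.1]
scene blue [265. 161.] 23 [-59.5  -7.6]
```

Call:
{"op": "jog_arm", "data": {
  "turn": [
    [0,0,0],
    [0,0,0],
    [0,0,0],
    [0,0,0],
    [0,0,0]
  ],
  "slide": [
    [0,0,-15],
    [1,0,-35],
    [1,0,-40],
    [1,0,-40],
    [1,0,-40]
  ],
  "grip": [0,0,0,0,0]
}}

```text
time: 14.1
tool_pos: [0.5458, -0.0016, 0.235]
tcp_rot: [0.003, -2.22, 2.218]
wrist_force: [0.3, -0.7, -1.3]
width: 0.282
```

Call:
{"op": "jog_arm", "data": {
  "turn": [
    [0,0,0],
    [0,0,0],
    [0,0,0],
    [0,0,0],
    [0,0,0]
  ],
  "slide": [
    [1,0,-40],
    [1,0,-40],
    [1,0,-40],
    [0,0,-30],
    [0,0,-20]
  ],
  "grip": [0,0,0,0,0]
}}

```text
time: 14.6
tool_pos: [0.5427, 0.169, 0.2349]
tcp_rot: [0.006, -2.22, 2.22]
wrist_force: [-0.0, -1.0, -2.2]
width: 0.279
```

Call:
{"op": "jog_arm", "data": {
  "turn": [
    [0,0,0],
    [0,0,0],
    [0,0,0],
    [0,0,0]
  ],
  "slide": [
    [0,0,-15],
    [0,20,0],
    [0,20,0],
    [0,0,0]
  ],
  "grip": [0,0,0,0]
}}

```text
time: 15.0
tool_pos: [0.5414, 0.1806, 0.1926]
tcp_rot: [0.008, -2.214, 2.219]
wrist_force: [-0.7, -0.5, -1.9]
width: 0.281
```

Run:
```python
from h import *
s=bot.read_state();t=s["tool_pos"];print(t,s["wrist_force"],s["time"])
for n in("side","scene","wrist"):
    p=eyes.read_camera(n);W=cloud(p);hsv=cv2.cvtColor(p["img"],cv2.COLOR_RGB2HSV)
    np.savez("pics/%s_j.npz"%n,**{k:v for k,v in p.items() if k!='shot'})
    m=(np.linalg.norm(W[...,:2]-t[:2],axis=-1)<.035)&(W[...,2]>.02)&(W[...,2]<t[2]-.01)
    for z in np.arange(t[2]-.112,t[2]-.02,.008):
        k=m&(abs(W[...,2]-z)<.004); print(n,round(z-t[2],3),k.sum(),((W[k].mean(0)-t)*1000).round(1) if k.any() else "", (W[k][:,0].max()-W[k][:,0].min()).round(3) if k.any() else "")
    c=pix(p,[t[0],t[1],.08]).astype(int); 
    save(p,n+"_j.png",None if n=="wrist" else (c[0]-60,c[1]-75,c[0]+60,c[1]+60),1 if n=="wrist" else 4)
```

```text
[0.54139539 0.18055033 0.19259866] [-0.68793426 -0.53922567 -1.85756737] 15.0
side -0.112 0  
side -0.104 3 [  -3.    -6.8 -101.6] 0.027
side -0.096 29 [ -6.2 -14.1 -95.5] 0.03
side -0.088 32 [ -4.6 -13.6 -87.9] 0.03
side -0.08 55 [ -6.4  -8.5 -79.9] 0.03
side -0.072 13 [ -4.6  -5.9 -72.3] 0.015
side -0.064 9 [ -5.   -5.5 -64.7] 0.008
side -0.056 11 [ -4.9  -6.  -57. ] 0.008
side -0.048 14 [ -4.3  -5.8 -47.9] 0.008
side -0.04 10 [ -5.4  -5.1 -39.7] 0.008
side -0.032 10 [ -4.3  -4.9 -32.6] 0.008
side -0.024 18 [ -5.2 -10.  -23.2] 0.023
scene -0.112 0  
scene -0.104 1 [  -0.7   15.5 -101. ] 0.0
scene -0.096 23 [  8.2   6.  -96.3] 0.021
scene -0.088 27 [  6.3   8.6 -87.7] 0.027
scene -0.08 73 [  1.7   2.6 -79.8] 0.031
scene -0.072 14 [  1.5   4.1 -73.3] 0.018
scene -0.064 10 [  1.9   2.1 -63.8] 0.009
scene -0.056 10 [  1.1   2.6 -57. ] 0.006
scene -0.048 10 [  1.1   3.4 -47.9] 0.008
scene -0.04 12 [  1.    2.4 -39.8] 0.007
scene -0.032 3 [  2.6   3.3 -33.8] 0.003
scene -0.024 8 [  8.6   0.7 -22.6] 0.005
wrist -0.112 0  
wrist -0.104 0  
wrist -0.096 72 [ 11.5   1.8 -94.3] 0.009
wrist -0.088 132 [ 11.5   2.  -87.9] 0.009
wrist -0.08 822 [  3.9   2.  -78.5] 0.03
wrist -0.072 817 [  1.1   1.8 -74.2] 0.023
wrist -0.064 87 [  2.3   1.9 -63.9] 0.004
wrist -0.056 94 [  2.4   2.  -55.9] 0.005
wrist -0.048 104 [  2.5   1.8 -48. ] 0.005
wrist -0.04 44 [  3.1   2.3 -42.1] 0.002
wrist -0.032 0  
wrist -0.024 46 [  8.2   0.9 -20.8] 0.011
```

View pics/side_j.png

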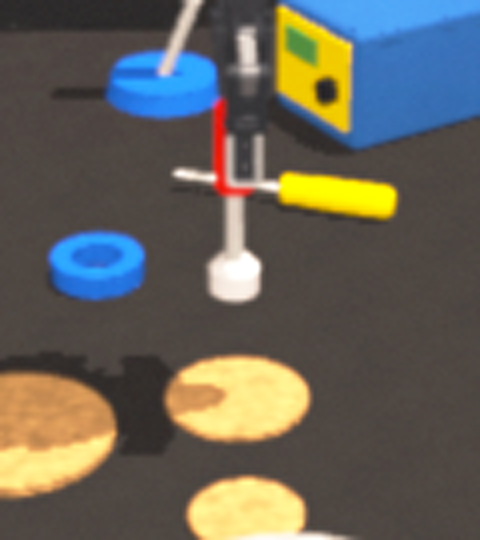

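View pics/scene_j.png

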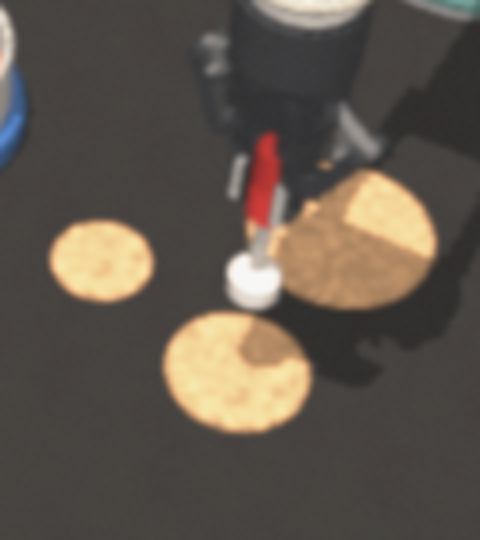

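The rod hangs upright (stem straight within about 1 mm) over the coaster centre, at about (0.537,0.1815). I lower it slowly.

Call:
{"op": "jog_arm", "data": {
  "turn": [
    [0,0,0],
    [0,0,0],
    [0,0,0],
    [0,0,0],
    [0,0,0]
  ],
  "slide": [
    [0,25,0],
    [0,25,0],
    [0,15,0],
    [0,7,0],
    [0,0,0]
  ],
  "grip": [0,0,0,0,0]
}}

```text
time: 15.65
tool_pos: [0.5445, 0.1808, 0.1248]
tcp_rot: [-0.0, -2.22, 2.22]
wrist_force: [0.5, 0.3, -1.9]
width: 0.283
```

Call:
{"op": "jog_arm", "data": {
  "turn": [
    [0,0,0],
    [0,0,0],
    [0,0,0]
  ],
  "slide": [
    [0,0,0],
    [0,0,0],
    [0,0,0]
  ],
  "grip": [0,0,0]
}}

```text
time: 15.95
tool_pos: [0.5457, 0.1812, 0.1265]
tcp_rot: [0.004, 2.222, -2.22]
wrist_force: [-1.0, 0.4, -1.8]
width: 0.282
```

Call:
{"op": "jog_arm", "data": {
  "turn": [
    [0,0,0],
    [0,0,0],
    [0,0,0],
    [0,0,0],
    [0,0,0]
  ],
  "slide": [
    [3,6,0],
    [0,5,0],
    [0,2,0],
    [0,0,0],
    [0,0,0]
  ],
  "grip": [0,0,0,0,0]
}}

```text
time: 16.45
tool_pos: [0.5417, 0.181, 0.1121]
tcp_rot: [-0.001, -2.221, 2.221]
wrist_force: [0.0, -0.2, -0.7]
width: 0.28
```

Call:
{"op": "jog_arm", "data": {
  "turn": [
    [0,0,0],
    [0,0,0],
    [0,0,0]
  ],
  "slide": [
    [0,2,0],
    [0,1,0],
    [0,0,0]
  ],
  "grip": [0,0,0]
}}

```text
time: 16.75
tool_pos: [0.5417, 0.181, 0.1091]
tcp_rot: [-0.001, -2.221, 2.221]
wrist_force: [-0.5, -0.0, -1.5]
width: 0.281
```

Call:
{"op": "jog_arm", "data": {
  "turn": [
    [0,0,0],
    [0,0,0]
  ],
  "slide": [
    [0,1,0],
    [0,0,0]
  ],
  "grip": [0,0]
}}

```text
time: 16.95
tool_pos: [0.5418, 0.181, 0.1082]
tcp_rot: [-0.001, -2.221, 2.221]
wrist_force: [-0.2, -0.1, -1.7]
width: 0.279
```

Call:
{"op": "jog_arm", "data": {
  "turn": [
    [0,0,0],
    [0,0,0]
  ],
  "slide": [
    [0,1,0],
    [0,0,0]
  ],
  "grip": [0,0]
}}

```text
time: 17.15
tool_pos: [0.5421, 0.1811, 0.1081]
tcp_rot: [-0.002, -2.221, 2.221]
wrist_force: [-1.4, -0.7, 4.6]
width: 0.278
```

Run:
```python
from h import *
s=bot.read_state();t=s["tool_pos"];print(t,s["wrist_force"],s["time"])
for n in("side",):
    p=eyes.read_camera(n);W=cloud(p)
    m=(np.linalg.norm(W[...,:2]-t[:2],axis=-1)<.03)
    for z in np.arange(.006,.1,.006):
        k=m&(abs(W[...,2]-z)<.003); print(n,round(z,3),k.sum(),W[k].mean(0).round(4) if k.any() else "")
    c=pix(p,[t[0],t[1],.05]).astype(int); save(p,"side_k.png",(c[0]-50,c[1]-50,c[0]+50,c[1]+50),5)
```

```text
[0.54205403 0.18108061 0.10814608] [-1.44576856 -0.71022736  4.55670963] 17.15
side 0.006 102 [0.5439 0.1724 0.0066]
side 0.012 28 [0.5402 0.1694 0.0118]
side 0.018 22 [0.5373 0.1681 0.0179]
side 0.024 31 [0.5386 0.1693 0.0247]
side 0.03 34 [0.5365 0.1746 0.0297]
side 0.036 11 [0.5386 0.1774 0.0357]
side 0.042 11 [0.5374 0.1771 0.0421]
side 0.048 10 [0.5374 0.1772 0.0491]
side 0.054 8 [0.5368 0.1766 0.0553]
side 0.06 7 [0.5386 0.176  0.06  ]
side 0.066 10 [0.5372 0.1757 0.0658]
side 0.072 11 [0.5376 0.1763 0.072 ]
side 0.078 4 [0.5375 0.1755 0.0772]
side 0.084 11 [0.5368 0.1694 0.0848]
side 0.09 13 [0.5375 0.1664 0.0906]
side 0.096 15 [0.5372 0.1652 0.0959]
```

View pics/side_k.png

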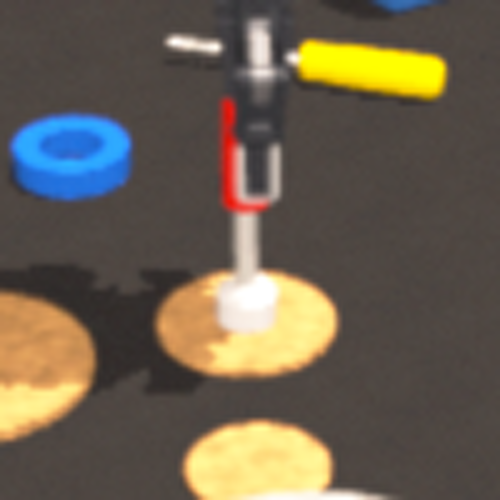

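The foot stands on the coaster with about 6 N of contact and the rod upright. Releasing.

Call:
{"op": "jog_arm", "data": {
  "turn": [
    [0,0,0],
    [0,0,0],
    [0,0,0],
    [0,0,0],
    [0,0,0]
  ],
  "slide": [
    [0,0,0],
    [0,0,0],
    [0,0,0],
    [0,0,0],
    [0,0,0]
  ],
  "grip": [32,36,45,60,80],
  "newtons": 20
}}

```text
time: 17.7
tool_pos: [0.5417, 0.181, 0.1071]
tcp_rot: [-0.001, -2.221, 2.221]
wrist_force: [0.7, 0.3, 0.1]
width: 0.754
```

Call:
{"op": "jog_arm", "data": {
  "turn": [
    [0,0,0],
    [0,0,0],
    [0,0,0],
    [0,0,0],
    [0,0,0]
  ],
  "slide": [
    [0,0,0],
    [0,0,0],
    [0,-20,0],
    [0,-30,0],
    [0,-40,0]
  ],
  "grip": [100,100,100,100,100]
}}

```text
time: 18.2
tool_pos: [0.5401, 0.1805, 0.1959]
tcp_rot: [0.004, -2.217, 2.22]
wrist_force: [0.3, 0.2, -0.2]
width: 0.997
```

Call:
{"op": "jog_arm", "data": {
  "turn": [
    [0,0,0],
    [0,0,0],
    [0,0,0],
    [0,0,0],
    [0,0,0]
  ],
  "slide": [
    [0,-40,0],
    [0,-30,0],
    [25,0,0],
    [40,0,0],
    [40,0,0]
  ],
  "grip": [100,100,100,100,100]
}}

```text
time: 18.7
tool_pos: [0.436, 0.1811, 0.2676]
tcp_rot: [-0.003, -2.221, 2.22]
wrist_force: [-0.1, -0.5, 0.3]
width: 1.001
```

Run:
```python
from h import *
beads("z",("side","scene"))
for n in("side","scene"):
    p=dict(np.load("pics/%s_z.npz"%n)); save(p,n+"_zf.png"); W=cloud(p)
    hsv=cv2.cvtColor(p["img"],cv2.COLOR_RGB2HSV)
    R=((hsv[...,0]<5)|(hsv[...,0]>174))&(hsv[...,1]>170)&(np.linalg.norm(W[...,:2]-[.537,.183],axis=-1)<.06)
    print(n,W[R].mean(0),W[R].max(0))
    for z in (.024,.045,.065):
        m=(np.linalg.norm(W[...,:2]-[.537,.183],axis=-1)<.03)&(abs(W[...,2]-z)<.005); print(z,W[m].mean(0).round(4))
```

```text
tcp [0.436  0.1811 0.2676] F [-0.1 -0.5  0.3] w 1.001 t 18.7
side orange [292. 246.] 15 [36.9 56.5]
side orange [261. 249.] 27 [-32.2  50.5]
side orange [286. 248.] 13 [22.7 49.8]
side orange [248. 259.] 22 [-60.2  22.1]
side blue [307. 261.] 79 [64.2  4.6]
side blue [250. 268.] 28 [-57.9 -11. ]
scene orange [273. 167.] 26 [-56.2  33.8]
scene blue [236. 164.] 62 [ 21.7 -57.1]
scene blue [265. 160.] 24 [-60.6  -9.3]
side [0.53757184 0.17167955 0.11713765] [0.54918004 0.1908296  0.14343797]
0.024 [0.5379 0.1692 0.0246]
0.045 [0.5374 0.1769 0.0447]
0.065 [0.5374 0.1772 0.064 ]
scene [0.54714416 0.18701618 0.11690149] [0.5527867  0.19522625 0.14169232]
0.024 [0.5448 0.1849 0.0249]
0.045 [0.542  0.1836 0.0463]
0.065 [0.5428 0.184  0.0649]
```

View pics/side_zf.png

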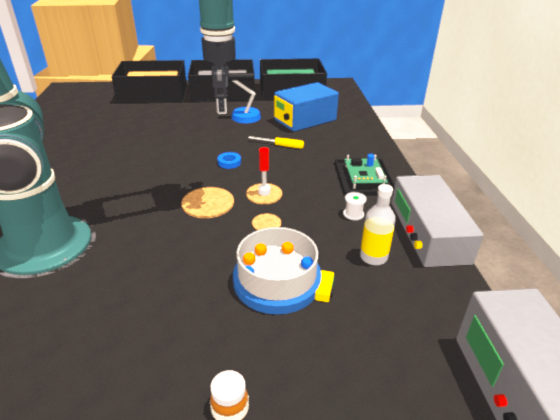

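View pics/scene_zf.png

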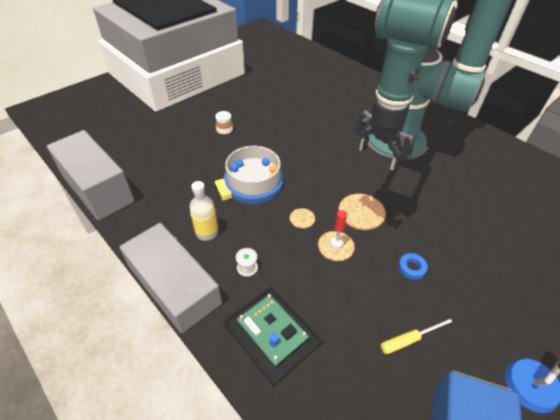

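View pics/side_z.png

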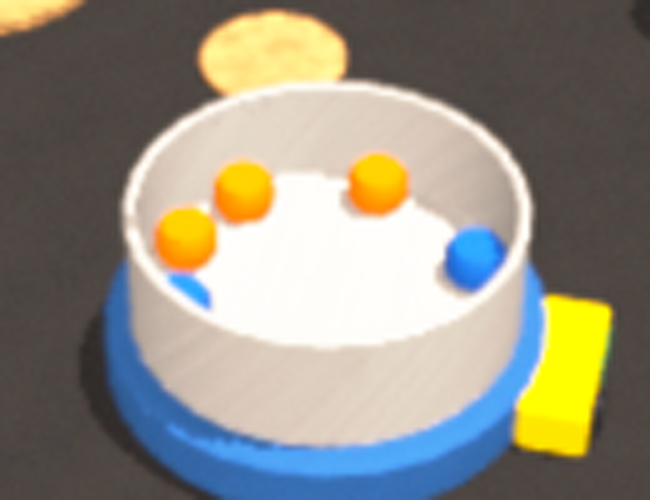

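The rod stands upright in the middle of its coaster: the side view shows the handle at (264,158) and the foot at (264,190). The oranges at (250,258), (261,249) and (288,248) are spread out, and the bystanders have not moved. Handing in.

Run:
```python
from h import *
print(bot.read_state()["time"], bot.finish_job())
```

```text
the job is handed in; nothing more can be done
18.8 None
```

I stirred the pot, broke up the orange bunch, stood the rod back on its coaster and handed the job in at 18.8 s.

**Stirring:** I gripped the rod by its red handle and stirred a little over 2¼ turns clockwise at about 40 mm radius. Where I checked it, the foot was at 36–40 mm radius. Its underside stayed about 3–7 mm above the floor by the tool height. I lifted it out at the empty centre.

**Beads:** The oranges end at about (28,58), (-31,57) and (-57,30) mm from the pot centre. The outermost two are about 90 mm apart, against the 60 mm asked. All seven beads are in the pot; the scene view showed two blues merged into one patch, but the wrist view just before I lifted the rod out had shown them apart. The gripper stayed above the rim throughout.

**Rod and bench:** The rod stands upright on the middle-sized coaster, within about 2 mm of its centre. The bystanders look unmoved by eye in the last pictures; I did not measure them. The largest wrist force I read was about 11 N.

**Disagreements:** The cameras differed by up to about 8 mm on bead centres where the view was partly blocked. That is well inside the 30 mm margin. No check failed.

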